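# Turn and seat the turntable deck

### The arm

A 6-joint arm with a two-finger parallel gripper is mounted at the origin on the work surface; the furniture and walls round the work are solid. World frame = base frame: x ahead of the robot, y to its left, z up, the work surface at z = 0. Lengths are in m, angles in rad, forces in N, time in s.
With the tool pointing down it reaches from about 0.375 to 0.9 m from the base axis. Payload 3.1 kg.
Tool frame: the origin (TCP) lies at the centre of the arm's flange, where the gripper is bolted on; the fingertips stand robot.tip_extent ahead of it and the grasp point (between the pads) lies 164 mm ahead of it (robot.tip_extent is the distance from the TCP to the fingertips, in m); z points along the fingers, y is the line along which they close (so a half turn about z gives the same grasp; the last joint's range is limited). The gripper opens to 87 mm and grips with 3 to 60 N. Pads are 19 mm wide; open, the fingers measure 117 mm over their backs; the gripper's body (75 mm by 190 mm) begins 51 mm behind the grasp point.
Start: joints at [1.089, 0.527, 1.433, -0, 1.181, -0.178], TCP at [0.186, 0.597, 0.405] pointing down, gripper open.
Joint ranges: [-3.08, 3.08], [-0.75, 2.2], [0.22, 2.44], [-1.43, 4.57], [0, 2.65], [-2.85, 2.85]. Speed limits (rad/s): [2.79, 2.79, 3.14, 3.14, 3.14, 3.14].

### API

Orientations are given as a unit quaternion [x, y, z, w].
In Python, from rig import get_obs, camera, hand_in, cut_out, robot gives the robot as it stands.
- The arm moves only by the tool step_arm, never from a script. Its argument "rows" is a list of rows, each a list of 6 numbers: the shift along the world's x, y, z in m, then the turn, a rotation vector about the world's x, y, z in degrees. A call has 1 to 12 rows; each row shifts and turns the commanded pose from where the row before left it; what a row does not reach is not made up. A row lasts 1/8 s, in which the tool goes at most 62.5 mm and 10.7 degrees, less where a joint would pass 70% of its speed; a pose out of reach is approached as far as the arm can. A call is refused whole if a number of a shift passes 0.0625 or a number of a turn 10.7, either way. A call with a gripper value outside its range is refused whole. "jaw" is the finger opening in m, from 0 to 0.087, set as the call begins (left out, the last holds). The fingers move at their own pace and stop on an object; "squeeze" is the grip in N (left out, the last holds). Time passes only in rows, so rows that do not move let the fingers close. It gives the time, the measured TCP pose, the force, the opening and the grip force at its end, in the units of the state.
- get_obs(): the state, without advancing time (a new reading comes with each control period).
- camera(name): name is "scene" or "top"; returns a dict with "pixels" (420x560x3 uint8, blue, green, red), "depth" (420x560 float32, m along the optical axis (not along the pixel's ray), 0 where there is no reading), "fov_y" (degrees; the focal length in pixels is half the picture's height over the tangent of half this angle, whatever the lens; pixels are square), "cx", "cy" (the principal point, pixels), "k1" (the pictures are not rectified: a ray, as slopes to the right and down, at radius r is drawn at 1 + k1 r^2 times it, then the intrinsics apply), "extrinsics" (4x4, takes a point from camera to world coordinates). Camera axes: x right, y up, looking along -z (the intrinsics and any distortion apply to the point x, -y, -z); pixel columns grow to the right and rows downward; lengths in m; the calibration is good to about 2 mm. A picture is of the moment at which its call begins.
- hand_in(): hands the job in; it is judged then, once.
Trained networks look in the newest picture that a camera, given by its name, has taken for a name from the list of things; names that differ only in an ending like _2 or _b are one class to them, and where a whole thing is asked for, a point or a joint stands for the part that bears it (a point fixed in the world has none). Each returns a list of dicts, best first, with "confidence" (0 to 1); they miss things now and then, are a little off and sometimes report something else, mostly with a low value. They report only what shows in the picture. A call takes as long as a camera call. They do not tell look-alikes from the thing itself.
- cut_out(label, camera): "region" (420x560 bool, what is visible of it) and "extent" ([centre column, centre row, width, height] in pixels, round what is visible of it).
The state is a dict: "time": time; "q": joint angles; "joint_velocities": joint speeds; "joint_torque": joint torques, N m; "position": TCP position; "tool_rot": TCP orientation; "ft_force": force on the tool from outside, world axes, zero at the start; "moment": the same for the moment, N m; "grip_width": finger opening in m; "grip_force": force on a finger pad.
Only numpy, scipy, OpenCV 4.12 (cv2) and the standard library are available. Lean on these libraries where they do the work, as an engineer would, in place of code of your own. Each camera call takes 0.05 s, during which the arm holds its last target. There are 200 camera calls.

### The job

The round deck of the model-railway turntable sits raised on its plinth because the notch in its rim is not over the locating pin. With a fingertip, push the brass hand peg round until the notch is over the pin (the yellow-marked end of the deck's track then meets the fixed track with the log wagon), then press the deck straight down until it is fully home on the pin. Do not lift the deck, and leave the wagon, the film canister and the paint jar where they are.

Things in the scene. Friction and masses are not known exactly. Their poses are not given: they have to be found in the camera images.
- plinth: Fixed grey drum, 160 mm across, 30 mm high, socket in its middle. Origin: centre of its underside, on the table; z up. Its x axis points from the centre along the fixed track: a wooden bank 60 mm wide, from 70 to 248 mm from the drum's axis, with two steel rails 32 mm apart, rail tops 46 mm above the table. A 330 mm footboard 6 mm thick crosses under it.
- pin (a point): Top of the fixed red locating pin, 54 mm from the drum's axis on the plinth's x axis (at the fixed track's end), 37.5 mm above the table. The pin is 8 mm thick, its last 3 mm taper to 4 mm. The deck covers it from above until the notch is there.
- deck: Loose dark round deck, 124 mm across, 8 mm thick, 0.21-0.42 kg, rails 5 mm high and 32 mm apart along its x. Origin: centre of its underside; z up; x points to the notch. A stub in the socket keeps it centred to 1 mm. It starts with its underside 40 mm above the table on a friction sleeve, just above the pin, 0.6 rad or more off either way; it stays at any angle. Home: underside at 33 mm.
- deck_top (a point): Centre of the deck's top face, between the rails, 8 mm above the deck's origin: the place to press. With the notch over the pin, a downward push of 4 to 8 N slides the friction sleeve down 7 mm and it stays down; deck and fixed rails are then level. Off the pin the deck is blocked after 2.5 mm.
- notch (a point): Outer end of the notch, at the rim of the deck's top face, 62 mm from the deck's axis on the deck's x axis, between the rails. The notch is 13 mm wide, 15 mm deep and goes through the deck; a yellow cross stripe lies just inside it.
- peg (a point): Top of the brass hand peg that stands upright on the deck: 10 mm thick, 26 mm high above the deck's top, 48 mm from the deck's axis on the deck's y axis, that is a quarter turn anticlockwise (seen from above) from the notch. Pushing it sideways with about 1 to 3 N turns the deck either way.
- log_wagon: Loose grey log wagon, 110 mm long, 44 mm wide, 40 mm high, standing on the fixed track, its centre 165 to 185 mm from the drum's axis. Origin: centre of its underside. Leave it alone.
- film_can: Loose black film canister, 35 mm across, 54 mm high, upright on the footboard 130 to 150 mm from the drum's axis beside the drum. Origin: centre of its underside. Leave it alone.
- paint_jar: Loose paint jar with a green label and pale cap, 35 mm across, 45 mm high, upright on the footboard 130 to 150 mm from the drum's axis on the other side of the drum. Origin: centre of its underside. Leave it alone.
Things that resemble listed ones, but are neither listed nor needed, are in the scene too. There is more than one size of the deck; the job needs the larger.

How it is judged:
On the way:
1. the deck is turned until its notch is over the pin (x of notch in the frame of plinth above 0.055 m and y of notch in the frame of plinth between -0.006 and 0.006 m), for 0.1 s.
At the end, for the whole second after the job is handed in: The deck lies level and at rest, fully home: its underside less than 34.5 mm above the plinth's underside (33 mm is home), its notch over the pin (outer end of the notch within 5 mm of the plinth's x axis, at the fixed track's end) (x of notch in the frame of plinth above 0.055 m and y of notch in the frame of plinth between -0.005 and 0.005 m and z of deck in the frame of plinth below 0.0345 m and angle between deck's own z axis and vertical below 0.035 rad and linear speed of deck below 0.01 m/s and angular speed of deck below 0.1 rad/s); the robot touches nothing.
It fails at once if the deck is lifted (more than 7 mm above where it rested) (z of deck in the frame of plinth above 0.047 m).
It fails at once if the wagon is moved more than 15 mm (distance of log_wagon from where it was at the start of the episode above 0.015 m).
It fails at once if the film canister or the paint jar is moved more than 20 mm (distance of any of film_can, paint_jar from where it was at the start of the episode above 0.02 m).
It also fails if it takes over 48 s, if anything falls off the work surface, if the arm or the gripper's body presses on something with over 40 N, if the wrist force passes 120 N, or if a joint passes its speed limit or range.

## Working session

There is one attempt and no reset: what is moved stays moved. The work goes in short steps, Python scripts to look and compute and a tool call to move; the robot and the scene stay as the last step left them, time stands still between calls to the robot, and variables do not carry over. Pictures are saved under pics/ and viewed, at most 10 in all, crops included, and the job is handed in when it is done.

Besides the shell and the picture viewer there is one more tool, called after ">>>" by a JSON object that holds its "op" and its "data", one argument or row to a line. step_arm: Moves the arm, as the interface text tells. Its arguments: {"type":"object","properties":{"rows":{"type":"array"},"jaw":{"type":"number"},"squeeze":{"type":"number"}},"required":["rows"]}

```bash
mkdir -p pics
cat > h.py <<'E'
import numpy as np, cv2
from rig import get_obs, camera, hand_in, cut_out, robot
def K(c):
    f=c["pixels"].shape[0]/2/np.tan(np.radians(c["fov_y"])/2)
    return np.array([[f,0,c["cx"]],[0,f,c["cy"]],[0,0,1.]]),np.array([c["k1"],0,0,0,0.])
def rays(c,uv):
    k,d=K(c); p=cv2.undistortPoints(np.array(uv,float).reshape(-1,1,2),k,d).reshape(-1,2)
    return np.c_[p[:,0],-p[:,1],-np.ones(len(p))]
def at_depth(c,uv):
    uv=np.array(uv,float).reshape(-1,2); r=rays(c,uv); i=np.round(uv).astype(int)
    z=c["depth"][i[:,1],i[:,0]]; E=np.array(c["extrinsics"]); return (r*z[:,None])@E[:3,:3].T+E[:3,3]
def at_z(c,uv,z):
    r=rays(c,uv); E=np.array(c["extrinsics"]); w=r@E[:3,:3].T; return E[:3,3]+w*((z-E[2,3])/w[:,2])[:,None]
def proj(c,P):
    E=np.array(c["extrinsics"]); p=(np.atleast_2d(P)-E[:3,3])@E[:3,:3]; p=p*[1,-1,-1]
    k,d=K(c); return cv2.projectPoints(p,np.zeros(3),np.zeros(3),k,d)[0].reshape(-1,2)
E
cat > a.py <<'E'
from h import *
print(robot.tip_extent)
for n in("scene","top"):
    c=camera(n); cv2.imwrite(f"pics/{n}0.png",c["pixels"])
    print(n,np.array(c["extrinsics"])[:3,3].round(3))
    for l in("plinth","pin","deck","notch","peg","log_wagon","film_can","paint_jar"):
        for o in cut_out(l,n)[:3]:
            m=o["region"]; v,u=np.nonzero(m&(c["depth"]>0))
            P=at_depth(c,np.c_[u,v]) if len(u) else np.zeros((1,3))
            print(l,round(o["confidence"],2),np.round(o["extent"]),np.median(P,0).round(3),np.percentile(P,[2,98],axis=0).round(3).tolist())
print(get_obs()["time"])
E
python3 a.py
```

```text
0.1822
scene [ 0.138 -0.526  0.536]
plinth 0.61 [247. 241. 140. 103.] [ 0.525 -0.015  0.02 ] [[0.435, -0.133, 0.004], [0.744, 0.175, 0.046]]
pin 0.56 [250. 242. 138. 104.] [ 0.526 -0.015  0.019] [[0.436, -0.133, 0.002], [0.744, 0.176, 0.046]]
pin 0.2 [204. 205.  14.  27.] [0.542 0.149 0.043] [[0.531, 0.143, 0.008], [0.561, 0.175, 0.061]]
pin 0.16 [278. 194.  45.  30.] [0.662 0.008 0.078] [[0.623, -0.007, 0.052], [0.721, 0.043, 0.087]]
deck 0.87 [309. 311.  46.  39.] [ 0.488 -0.236  0.027] [[0.452, -0.272, 0.022], [0.529, -0.196, 0.031]]
deck 0.79 [225. 232.  59.  38.] [0.506 0.02  0.049] [[0.455, -0.029, 0.043], [0.566, 0.083, 0.062]]
deck 0.32 [249. 241. 139. 102.] [ 0.525 -0.015  0.02 ] [[0.435, -0.133, 0.004], [0.744, 0.174, 0.046]]
notch 0.61 [223. 231.  58.  37.] [0.506 0.021 0.049] [[0.453, -0.03, 0.042], [0.566, 0.085, 0.062]]
notch 0.57 [310. 310.  48.  41.] [ 0.488 -0.236  0.027] [[0.452, -0.272, 0.023], [0.528, -0.196, 0.031]]
peg 0.82 [222. 232.  57.  38.] [0.507 0.021 0.049] [[0.454, -0.03, 0.039], [0.57, 0.085, 0.061]]
peg 0.73 [309. 313.  51.  38.] [ 0.488 -0.237  0.027
[... 1122 characters left out ...]
4.  56.  57.] [0.513 0.03  0.049] [[0.457, -0.025, 0.033], [0.57, 0.086, 0.055]]
peg 0.9 [271. 264.  59.  62.] [0.514 0.029 0.049] [[0.458, -0.025, 0.046], [0.57, 0.086, 0.055]]
peg 0.9 [391. 278.  40.  42.] [ 0.492 -0.232  0.027] [[0.457, -0.27, 0.023], [0.529, -0.196, 0.032]]
log_wagon 0.58 [278. 189.  26.  48.] [0.672 0.018 0.08 ] [[0.625, -0.005, 0.043], [0.721, 0.041, 0.088]]
log_wagon 0.31 [272. 264.  59.  62.] [0.513 0.029 0.049] [[0.457, -0.027, 0.033], [0.57, 0.086, 0.055]]
film_can 0.78 [213. 248.  15.  18.] [0.547 0.157 0.06 ] [[0.532, 0.142, 0.03], [0.562, 0.173, 0.063]]
paint_jar 0.49 [333. 260.  19.  16.] [ 0.525 -0.103  0.051] [[0.511, -0.12, 0.011], [0.542, -0.09, 0.054]]
0.9
```

View pics/scene0.png

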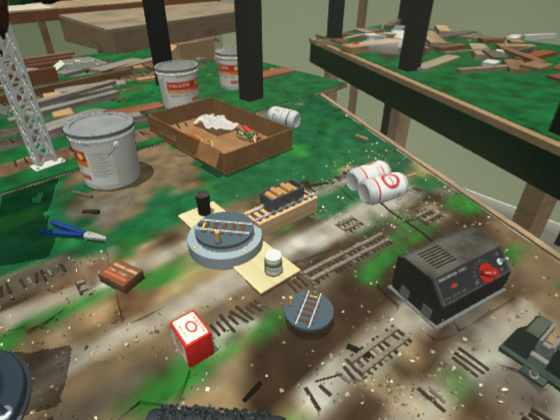

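View pics/top0.png

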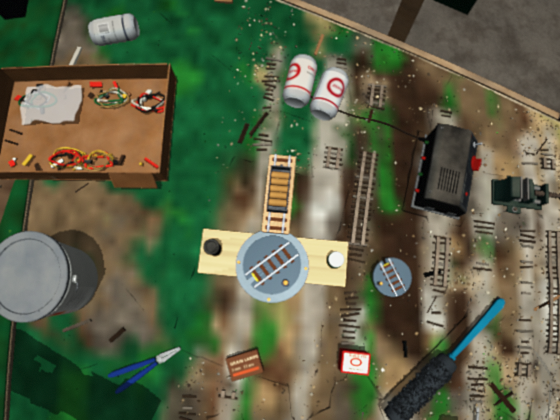

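```bash
cat > b.py <<'E'
from h import *
import sys
def meas(n,tag,crop=True):
    c=camera(n); D=c["depth"]; img=c["pixels"]
    v,u=np.mgrid[0:420,0:560]; uv=np.c_[u.ravel(),v.ravel()]
    P=at_depth(c,uv).reshape(420,560,3)
    near=np.hypot(P[...,0]-.515,P[...,1]-.03)<.085
    hsv=cv2.cvtColor(img,cv2.COLOR_BGR2HSV)
    if crop:
        vv,uu=np.nonzero(near); a=img[vv.min()-8:vv.max()+8,uu.min()-8:uu.max()+8]
        cv2.imwrite(f"pics/{tag}.png",cv2.resize(a,None,fx=5,fy=5,interpolation=cv2.INTER_CUBIC)); print("crop off",uu.min()-8,vv.min()-8,a.shape)
    yel=near&(abs(hsv[...,0].astype(int)-25)<9)&(hsv[...,1]>130)&(hsv[...,2]>90)&(P[...,2]>.03)
    k,lab,st,ce=cv2.connectedComponentsWithStats(yel.astype(np.uint8))
    for i in range(1,k):
        if st[i,4]>3: print(n,"yel",st[i,4],ce[i].round(1),P[lab==i].mean(0).round(4),"z",np.percentile(P[lab==i][:,2],[0,50,100]).round(3),img[lab==i].mean(0).round())
    hi=near&(P[...,2]>.060)&(P[...,2]<.09)
    if hi.any(): print(n,"high",hi.sum(),np.median(P[hi],0).round(4),P[hi].max(0).round(4),uv[hi.ravel()].mean(0))
    top=near&(P[...,2]>.0435)&(P[...,2]<.060)
    vv,uu=np.nonzero(top); print("deck z med",np.median(P[top][:,2]).round(4))
    (x,y),r=cv2.minEnclosingCircle(P[top][:,:2].astype(np.float32)); print(n,"deck circ",round(x,4),round(y,4),round(r,4))
    rim=near&(P[...,2]>.024)
    (x,y),r=cv2.minEnclosingCircle(P[rim][:,:2].astype(np.float32)); print(n,"drum circ",round(x,4),round(y,4),round(r,4))
    return c,P
if __name__=="__main__":
    for n in sys.argv[2:]: meas(n,n+sys.argv[1])
    for l in ("log_wagon","film_can","paint_jar"): pass
    print(get_obs()["time"])
E
python3 b.py 1 top scene
```

```text
crop off -8 -8 (8, 8, 3)
top yel 24 [255.  276.3] [0.4862 0.0614 0.086 ] z [0.048 0.05  0.913] [ 56. 176. 196.]
top yel 20 [285.1 282. ] [4.764e-01 2.000e-04 7.010e-02] z [0.051 0.073 0.076] [ 86. 173. 213.]
top high 19 [4.76e-01 4.00e-04 7.38e-02] [0.4803 0.0045 0.0758] [284.78947368 282.36842105]
deck z med 0.0491
top deck circ 0.5258 0.0294 0.0745
top drum circ 0.5166 0.03 0.0835
crop off 179 203 (77, 93, 3)
scene yel 17 [203.9 224.5] [0.4891 0.0682 0.0491] z [0.042 0.05  0.051] [ 76. 171. 204.]
scene yel 33 [216.8 235.2] [ 0.4736 -0.002   0.0676] z [0.055 0.069 0.077] [ 73. 134. 163.]
scene high 38 [ 0.4733 -0.002   0.0694] [0.4791 0.0032 0.0765] [216.68421053 234.65789474]
deck z med 0.0489
scene deck circ 0.525 0.0276 0.0747
scene drum circ 0.5161 0.0285 0.0836
1.0
```

View pics/top1.png

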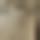

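View pics/scene1.png

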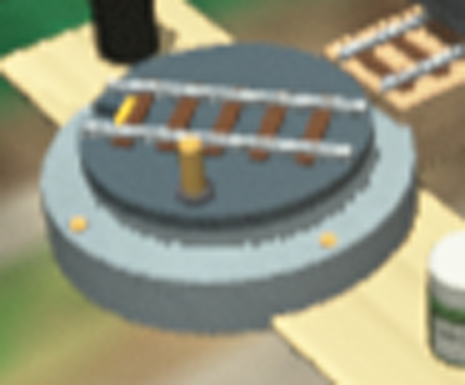

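```bash
cat > c.py <<'E'
from h import *
from scipy.optimize import least_squares
from scipy.spatial.transform import Rotation as R
v,u=np.mgrid[0:420,0:560]; uv=np.c_[u.ravel(),v.ravel()]
for n in("top","scene"):
    c=camera(n); P=at_depth(c,uv); hsv=cv2.cvtColor(c["pixels"],cv2.COLOR_BGR2HSV).reshape(-1,3)
    P[(c["depth"].ravel()==0)]=9
    d=P[:,:2]-[.513,.03]; r=np.hypot(*d.T)
    # deck face
    m=((r<.08)&(abs(P[:,2]-.0485)<.004)&(hsv[:,2]<140)).reshape(420,560).astype(np.uint8)
    k,lab,st,_=cv2.connectedComponentsWithStats(cv2.morphologyEx(m,cv2.MORPH_CLOSE,np.ones((5,5)))); i=1+st[1:,4].argmax()
    ct=max(cv2.findContours((lab==i).astype(np.uint8),cv2.RETR_EXTERNAL,cv2.CHAIN_APPROX_NONE)[0],key=len).reshape(-1,2)
    Q=at_z(c,ct,.048)
    f=least_squares(lambda p:np.hypot(Q[:,0]-p[0],Q[:,1]-p[1])-p[2],[.513,.03,.06],loss="soft_l1",f_scale=.001); print(n,"deck",f.x.round(4),st[i])
    C=f.x[:2]; d=P[:,:2]-C; r=np.hypot(*d.T); 
    # drum top
    m=(r<.1)&(abs(P[:,2]-.031)<.004); print("drum pts",P[m].min(0).round(4),P[m].max(0).round(4))
    # bank
    m=(P[:,2]>.034)&(P[:,2]<.055)&(d[:,0]>.09)&(d[:,0]<.27)&(abs(d[:,1])<.06)
    rect=cv2.minAreaRect((P[m,:2]*1000).astype(np.float32)); print("bank",rect,np.median(P[m,2]))
    mm=(r<.0795)&(P[:,2]>.064)&(P[:,2]<.09); print("peg",np.median(P[mm],0).round(4))
    # footboard
    m=(P[:,2]>.002)&(P[:,2]<.014)&(r<.19)&(r>.08)&(hsv[:,2]>170)&(hsv[:,1]<110)
    rect=cv2.minAreaRect((P[m,:2]*1000).astype(np.float32)); print("board",rect)
o=get_obs(); M=R.from_quat(o["tool_rot"]).as_matrix(); print(o["time"],o["position"],M.round(3),o["q"])
E
python3 c.py
```

```text
top deck [0.5226 0.0322 0.0361] [245 238  50  48 814]
drum pts [ 0.4345 -0.0492  0.027 ] [0.5883 0.1099 0.0349]
bank ((686.03759765625, 17.50107765197754), (59.94660186767578, 151.669921875), 85.7384033203125) 0.042371787472445244
peg [4.76e-01 4.00e-04 7.36e-02]
board ((495.6726989746094, 9.78350830078125), (292.5523986816406, 350.926513671875), 17.703447341918945)
scene deck [0.5129 0.0278 0.0622] [ 195  212   58   37 1626]
drum pts [ 0.4333 -0.0509  0.0271] [0.6069 0.1049 0.0349]
bank ((681.6468505859375, 15.624971389770508), (61.412384033203125, 159.41217041015625), 84.21263885498047) 0.04210130696569059
peg [ 0.4735 -0.0022  0.0717]
board ((482.0180969238281, 18.415283203125), (309.0498962402344, 338.9630432128906), 10.086159706115723)
1.1 [0.18632972 0.59655569 0.40475821] [[-0.955  0.298  0.   ]
 [ 0.298  0.955  0.   ]
 [-0.     0.    -1.   ]] [ 1.08950337e+00  5.27484908e-01  1.43269834e+00 -1.05208050e-05
  1.18139280e+00 -1.78514283e-01]
```

>>> {"op": "step_arm", "data": {
  "rows": [
    [0, 0, 0.04, 0, 0, 4.6],
    [0, 0, 0.04, 0, 0, 4.6],
    [0.024, -0.05, 0, 0, 0, 4.6],
    [0.024, -0.05, 0, 0, 0, 4.6],
    [0.024, -0.05, 0, 0, 0, 4.6],
    [0.024, -0.05, 0, 0, 0, 4.6],
    [0.024, -0.05, 0, 0, 0, 4.6],
    [0.024, -0.05, 0, 0, 0, 4.6],
    [0.024, -0.05, 0, 0, 0, 4.6],
    [0.024, -0.05, 0, 0, 0, 4.6],
    [0.024, -0.05, 0, 0, 0, 4.6],
    [0.024, -0.05, 0, 0, 0, 4.6]
  ],
  "jaw": 0.02
}}

```text
time: 2.6
position: [0.4268, 0.0948, 0.4851]
tool_rot: [-0.326, 0.946, -0.0, 0.001]
ft_force: [1.2, 0.7, -0.7]
grip_width: 0.0202
grip_force: 0.0
```

>>> {"op": "step_arm", "data": {
  "rows": [
    [0.016, -0.032, -0.03, 0, 0, 0],
    [0.016, -0.032, -0.03, 0, 0, 0],
    [0.016, -0.032, -0.04, 0, 0, 0],
    [0, 0, -0.05, 0, 0, 0],
    [0, 0, -0.05, 0, 0, 0],
    [0, 0, 0, 0, 0, 0],
    [0, 0, 0, 0, 0, 0]
  ]
}}

```text
time: 3.48
position: [0.475, 0.0005, 0.286]
tool_rot: [-0.324, 0.946, -0.001, 0.001]
ft_force: [-0.8, 0.5, 0.7]
grip_width: 0.02
grip_force: 0.0
```

Run:
```python
from h import *
c=camera("scene"); a=c["pixels"][160:280,140:300]; cv2.imwrite("pics/s2.png",cv2.resize(a,None,fx=5,fy=5,interpolation=cv2.INTER_CUBIC))
c2=camera("top");print(get_obs()["position"],proj(c,[.475,-.001,.074]))
```

```text
[0.47520511 0.00055277 0.28691605] [[216.80923245 232.05287035]]
```

View pics/s2.png

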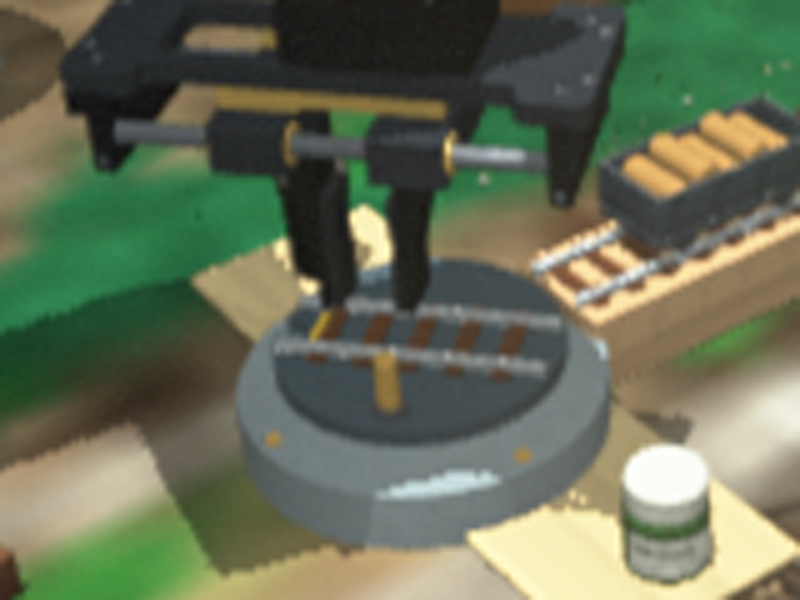

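>>> {"op": "step_arm", "data": {
  "rows": [
    [0, -0.001, -0.014, 0, 0, 0],
    [0, 0, -0.011, 0, 0, 0],
    [0, 0, -0.01, 0, 0, 0],
    [0, 0, -0.01, 0, 0, 0],
    [0, 0, 0, 0, 0, 0],
    [0, 0, 0, 0, 0, 0]
  ]
}}

```text
time: 4.32
position: [0.4744, -0.0004, 0.2396]
tool_rot: [-0.324, 0.946, 0.0, -0.0]
ft_force: [-0.1, -0.4, -0.7]
grip_width: 0.02
grip_force: 0.0
```

Run:
```python
from h import *
C=np.array([.5135,.029]); p=np.array([.475,-.0005])-C
import numpy as np
r=.048; a0=217.5; prev=C+p; 
for k in range(1,14):
    a=np.radians(a0-k*132/13); q=C+r*np.array([np.cos(a),np.sin(a)]); print(k,(q-prev).round(4),q.round(4)); prev=q
c=camera("scene"); a=c["pixels"][180:280,160:290]; cv2.imwrite("pics/s3.png",cv2.resize(a,None,fx=5,fy=5,interpolation=cv2.INTER_CUBIC))
```

```text
1 [-0.0041  0.0075] [0.4709 0.007 ]
2 [-0.0032  0.0079] [0.4676 0.0148]
3 [-0.0018  0.0083] [0.4659 0.0231]
4 [-0.0003  0.0085] [0.4656 0.0316]
5 [0.0012 0.0084] [0.4668 0.04  ]
6 [0.0027 0.0081] [0.4695 0.0481]
7 [0.0041 0.0075] [0.4735 0.0555]
8 [0.0053 0.0066] [0.4788 0.0622]
9 [0.0064 0.0056] [0.4852 0.0678]
10 [0.0073 0.0044] [0.4925 0.0722]
11 [0.0079 0.003 ] [0.5004 0.0752]
12 [0.0083 0.0016] [0.5088 0.0768]
13 [0.0085 0.0001] [0.5173 0.0769]
```

View pics/s3.png

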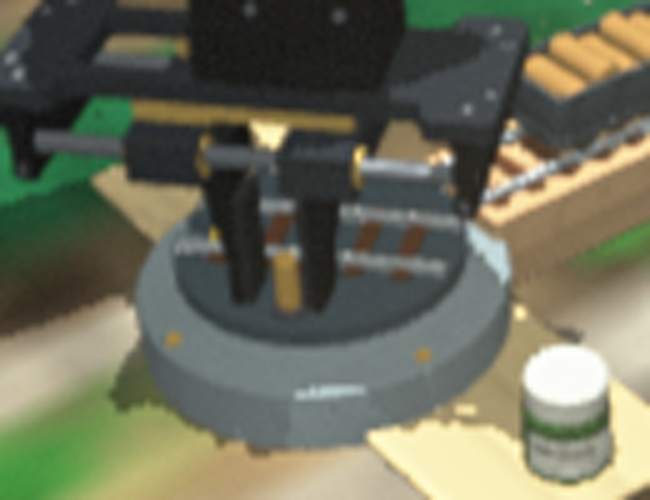

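>>> {"op": "step_arm", "data": {
  "rows": [
    [-0.0041, 0.0075, 0, 0, 0, -10.15],
    [-0.0032, 0.0079, 0, 0, 0, -10.15],
    [-0.0018, 0.0083, 0, 0, 0, -10.15],
    [-0.0003, 0.0085, 0, 0, 0, -10.15],
    [0.0012, 0.0084, 0, 0, 0, -10.15],
    [0.0027, 0.0081, 0, 0, 0, -10.15],
    [0, 0, 0, 0, 0, 0]
  ]
}}

```text
time: 5.25
position: [0.4691, 0.0486, 0.2401]
tool_rot: [0.198, 0.98, 0.0, 0.001]
ft_force: [-0.2, -0.7, 0.1]
grip_width: 0.02
grip_force: 0.0
```

>>> {"op": "step_arm", "data": {
  "rows": [
    [0.0041, 0.0075, 0, 0, 0, -10.15],
    [0.0053, 0.0066, 0, 0, 0, -10.15],
    [0.0064, 0.0056, 0, 0, 0, -10.15],
    [0.0073, 0.0044, 0, 0, 0, -10.15],
    [0.0079, 0.003, 0, 0, 0, -10.15],
    [0.0083, 0.0016, 0, 0, 0, -10.15],
    [0.0085, 0.0001, 0, 0, 0, -10.15],
    [0, 0, 0, 0, 0, 0],
    [0, 0, 0, 0, 0, 0]
  ]
}}

```text
time: 6.38
position: [0.5164, 0.0768, 0.2398]
tool_rot: [0.731, 0.683, -0.0, 0.0]
ft_force: [-0.3, -0.5, -0.5]
grip_width: 0.0201
grip_force: 0.0
```

>>> {"op": "step_arm", "data": {
  "rows": [
    [0, 0, 0, 0, 0, 0],
    [0, 0, 0, 0, 0, 0],
    [0, 0, 0, 0, 0, 0],
    [0, 0, 0, 0, 0, 0]
  ],
  "jaw": 0.0115,
  "squeeze": 5
}}

```text
time: 6.88
position: [0.5164, 0.0772, 0.2397]
tool_rot: [0.732, 0.681, -0.0, -0.0]
ft_force: [-0.8, 1.2, 0.9]
grip_width: 0.0115
grip_force: 0.8
```

Run:
```python
from h import *
c=camera("scene"); a=c["pixels"][180:280,160:290]; cv2.imwrite("pics/s4.png",cv2.resize(a,None,fx=5,fy=5,interpolation=cv2.INTER_CUBIC)); print(get_obs()["ft_force"])
```

```text
[-0.53520182  1.37211466  0.14155766]
```

View pics/s4.png

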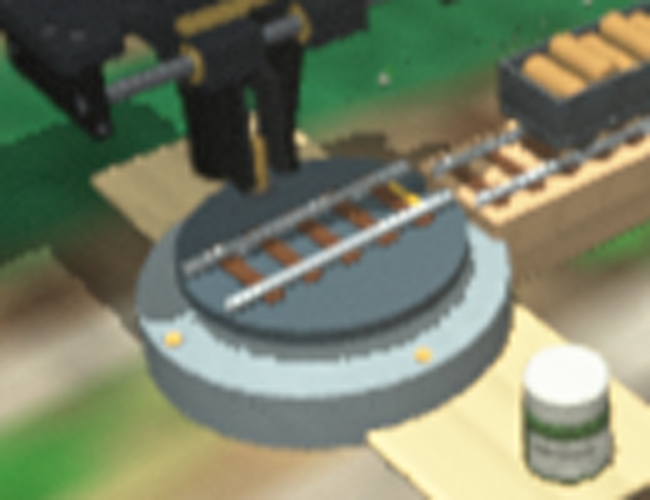

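>>> {"op": "step_arm", "data": {
  "rows": [
    [0, 0, 0, 0, 0, 0],
    [0, 0, 0, 0, 0, 0],
    [0, 0, 0.02, 0, 0, 0],
    [0, 0.03, 0.05, 0, 0, 0],
    [0, 0.06, 0.03, 0, 0, 0],
    [0, 0.06, 0, 0, 0, 0],
    [0, 0, 0, 0, 0, 0]
  ],
  "jaw": 0.02
}}

```text
time: 7.8
position: [0.5163, 0.2265, 0.3385]
tool_rot: [0.73, 0.684, 0.002, 0.001]
ft_force: [0.4, -0.2, -0.2]
grip_width: 0.0198
grip_force: 0.0
```

```bash
cat > d.py <<'E'
from h import *
v,u=np.mgrid[0:420,0:560]; uv=np.c_[u.ravel(),v.ravel()]
for n in("top","scene"):
    c=camera(n); P=at_depth(c,uv).reshape(420,560,3); img=c["pixels"]; hsv=cv2.cvtColor(img,cv2.COLOR_BGR2HSV).astype(int)
    C=np.array([.514,.030] if n=="top" else [.513,.0275]); a=np.radians(-4.3); Rm=np.array([[np.cos(a),np.sin(a)],[-np.sin(a),np.cos(a)]])
    L=(P[...,:2]-C)@Rm.T; r=np.hypot(L[...,0],L[...,1])
    yel=(r<.07)&(abs(hsv[...,0]-25)<9)&(hsv[...,1]>120)&(hsv[...,2]>80)&(P[...,2]>.035)&(P[...,2]<.06)
    k,lab,st,ce=cv2.connectedComponentsWithStats(yel.astype(np.uint8))
    for i in range(1,k):
        if st[i,4]>4: print(n,"yel",st[i,4],ce[i].round(1),L[lab==i].mean(0).round(4),P[lab==i][:,2].mean().round(4))
    hi=(r<.07)&(P[...,2]>.062)&(P[...,2]<.08)
    if hi.any(): l=np.median(L[hi],0); print(n,"peg",hi.sum(),l.round(4),"ang err deg",np.degrees(np.arctan2(-l[0],l[1])).round(2))
    # rails: bright pixels, compare line direction and offset of deck vs fixed
    br=(hsv[...,2]>150)&(hsv[...,1]<60)&(P[...,2]>.042)&(abs(L[...,1])<.03)
    for nm,m in(("deck",br&(abs(L[...,0])<.055)),("fixed",br&(L[...,0]>.07)&(L[...,0]<.115))):
        for s in(1,-1):
            q=L[m&(s*L[...,1]>.006)]
            if len(q)>8: print(n,nm,s,len(q),np.polyfit(q[:,0],q[:,1],1).round(4))
    dk=(r<.05)&(P[...,2]>.03)&(P[...,2]<.06); print("z deck med",np.median(P[dk][:,2]).round(4))
    if n=="top": cv2.imwrite("pics/t5.png",cv2.resize(img[190:310,190:350],None,fx=5,fy=5,interpolation=cv2.INTER_CUBIC))
o=get_obs();print(o["time"],o["position"])
E
python3 d.py
```

```text
top yel 22 [272.5 243.4] [0.0443 0.0018] 0.0501
top peg 18 [-0.0021  0.0475] ang err deg 2.59
top deck 1 234 [0.0225 0.0166]
top deck -1 265 [ 0.0574 -0.0172]
top fixed 1 47 [0.0164 0.0142]
top fixed -1 47 [-0.0068 -0.0156]
z deck med 0.0492
scene yel 6 [210.8 215.5] [-0.0036  0.0471] 0.058
scene yel 15 [240.1 218.2] [0.0478 0.0109] 0.0476
scene peg 28 [-0.0037  0.0476] ang err deg 4.46
scene deck 1 99 [0.0315 0.0216]
scene deck -1 87 [ 0.0202 -0.0125]
scene fixed 1 27 [-0.024   0.0216]
scene fixed -1 31 [ 0.017  -0.0142]
z deck med 0.049
7.9 [0.51638218 0.22336458 0.33755547]
```

View pics/t5.png

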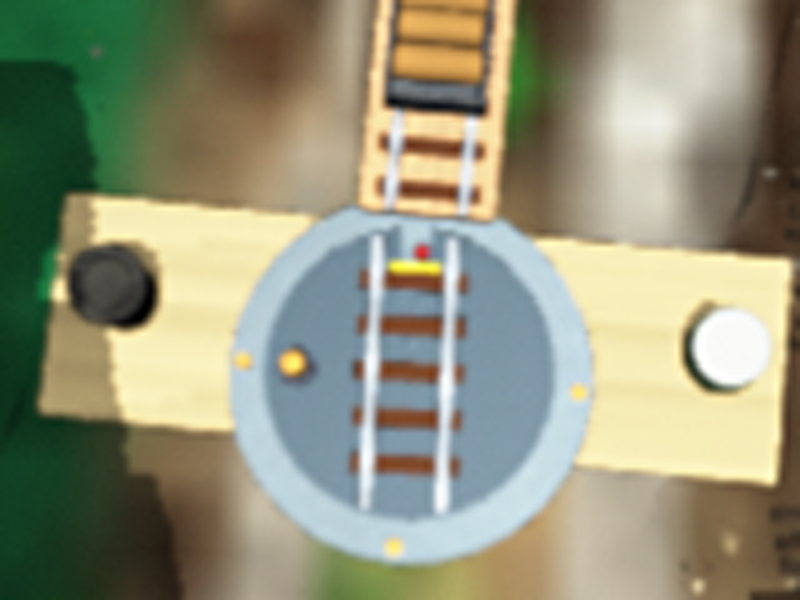

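>>> {"op": "step_arm", "data": {
  "rows": [
    [0.001, -0.06, 0, 0, 0, 0],
    [0.001, -0.06, -0.02, 0, 0, 0],
    [0, -0.029, -0.03, 0, 0, 0],
    [0, 0, -0.02, 0, 0, 0],
    [0, 0, -0.014, 0, 0, 0],
    [0, 0, -0.014, 0, 0, 0],
    [0, 0, 0, 0, 0, 0]
  ],
  "jaw": 0.02
}}

```text
time: 8.78
position: [0.5183, 0.0747, 0.239]
tool_rot: [0.732, 0.681, -0.001, -0.001]
ft_force: [1.0, 0.8, 0.7]
grip_width: 0.0199
grip_force: 0.0
```

>>> {"op": "step_arm", "data": {
  "rows": [
    [0.0005, 0, 0, 0, 0, 0],
    [0, 0, 0, 0, 0, 0],
    [0, 0, 0, 0, 0, 0],
    [0, 0, 0, 0, 0, 0]
  ],
  "jaw": 0.0105
}}

```text
time: 9.28
position: [0.5188, 0.0749, 0.2402]
tool_rot: [0.732, 0.681, -0.0, -0.0]
ft_force: [-1.1, 1.0, 0.2]
grip_width: 0.0107
grip_force: 0.7
```

>>> {"op": "step_arm", "data": {
  "rows": [
    [0, 0, 0, 0, 0, 0],
    [0, 0, 0, 0, 0, 0],
    [0, 0, 0.02, 0, 0, 0],
    [0, 0.03, 0.05, 0, 0, 0],
    [0, 0.06, 0.03, 0, 0, 0],
    [0, 0.06, 0, 0, 0, 0],
    [0, 0, 0, 0, 0, 0]
  ],
  "jaw": 0.02
}}

```text
time: 10.15
position: [0.5188, 0.2241, 0.3387]
tool_rot: [0.73, 0.683, 0.002, 0.001]
ft_force: [-0.0, -0.2, 0.0]
grip_width: 0.02
grip_force: 0.0
```

```bash
sed -i 's/t5.png/t6.png/' d.py; python3 d.py
```

```text
top yel 26 [273.5 243.5] [ 0.0442 -0.0004] 0.0501
top peg 22 [-0.      0.0476] ang err deg 0.02
top deck 1 226 [-0.0258  0.0161]
top deck -1 261 [ 0.0382 -0.0177]
top fixed 1 49 [0.0128 0.0145]
top fixed -1 45 [-0.0127 -0.015 ]
z deck med 0.0492
scene yel 7 [212.1 215.3] [-0.0007  0.0466] 0.0575
scene yel 12 [241.1 219. ] [0.0477 0.0068] 0.0477
scene peg 30 [-0.0007  0.0479] ang err deg 0.88
scene deck 1 99 [0.0135 0.0216]
scene deck -1 80 [-0.0111 -0.0129]
scene fixed 1 25 [0.0234 0.0173]
scene fixed -1 27 [ 0.0083 -0.014 ]
z deck med 0.049
10.25 [0.51883783 0.22094336 0.33772748]
```

View pics/t6.png

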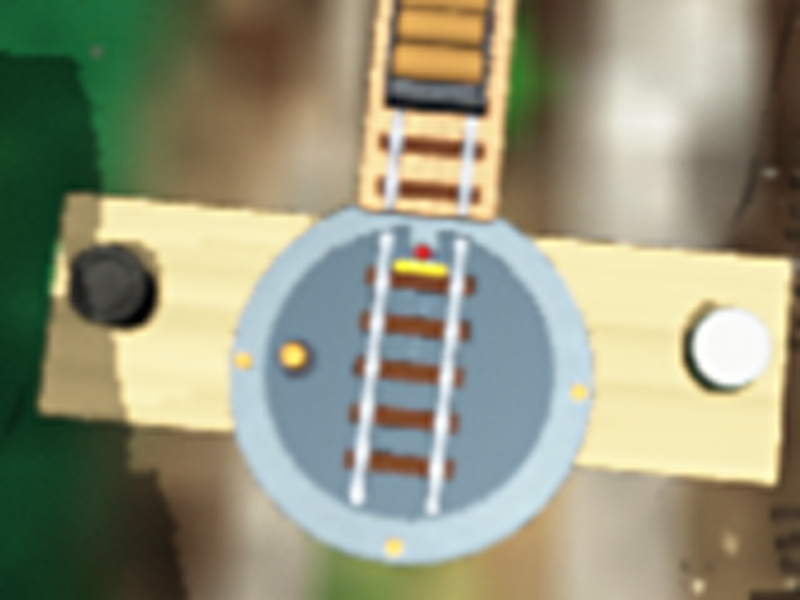

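>>> {"op": "step_arm", "data": {
  "rows": [
    [-0.0013, -0.05, 0, 0, 0, 0],
    [-0.0013, -0.05, 0, 0, 0, 0],
    [-0.0013, -0.05, 0, 0, 0, 0],
    [-0.0013, -0.045, 0, 0, 0, 0],
    [0, 0, -0.04, 0, 0, 0],
    [0, 0, -0.04, 0, 0, 0],
    [0, 0, -0.02, 0, 0, 0],
    [0, 0, 0, 0, 0, 0],
    [0, 0, 0, 0, 0, 0]
  ],
  "jaw": 0
}}

```text
time: 11.38
position: [0.514, 0.0246, 0.2383]
tool_rot: [0.732, 0.681, 0.0, 0.0]
ft_force: [-0.1, -0.4, -0.2]
grip_width: 0.0005
grip_force: 0.0
```

>>> {"op": "step_arm", "data": {
  "rows": [
    [0, 0, -0.003, 0, 0, 0],
    [0, 0, -0.003, 0, 0, 0],
    [0, 0, -0.002, 0, 0, 0],
    [0, 0, 0, 0, 0, 0],
    [0, 0, 0, 0, 0, 0]
  ]
}}

```text
time: 12.0
position: [0.5143, 0.0256, 0.2304]
tool_rot: [0.732, 0.682, 0.0, 0.001]
ft_force: [-0.6, -0.7, 5.2]
grip_width: 0.0005
grip_force: 2.7
```

>>> {"op": "step_arm", "data": {
  "rows": [
    [0, 0, 0.003, 0, 0, 0],
    [0, 0.0035, 0, 0, 0, 0],
    [0, 0, -0.002, 0, 0, 0],
    [0, 0, -0.002, 0, 0, 0],
    [0, 0, -0.002, 0, 0, 0],
    [0, 0, -0.001, 0, 0, 0],
    [0, 0, 0, 0, 0, 0],
    [0, 0, 0, 0, 0, 0]
  ]
}}

```text
time: 13.0
position: [0.5138, 0.0291, 0.2259]
tool_rot: [0.732, 0.681, -0.0, -0.0]
ft_force: [-0.4, 0.7, 2.1]
grip_width: 0.0004
grip_force: 1.3
```

>>> {"op": "step_arm", "data": {
  "rows": [
    [0, 0, -0.001, 0, 0, 0],
    [0, 0, -0.001, 0, 0, 0],
    [0, 0, -0.001, 0, 0, 0],
    [0, 0, 0, 0, 0, 0],
    [0, 0, 0, 0, 0, 0]
  ]
}}

```text
time: 13.62
position: [0.5138, 0.0291, 0.2236]
tool_rot: [0.732, 0.681, -0.0, 0.0]
ft_force: [-2.4, 0.4, 8.6]
grip_width: 0.0005
grip_force: 4.3
```

>>> {"op": "step_arm", "data": {
  "rows": [
    [0, 0, -0.001, 0, 0, 0],
    [0, 0, -0.001, 0, 0, 0],
    [0, 0, 0, 0, 0, 0],
    [0, 0, 0, 0, 0, 0]
  ]
}}

```text
time: 14.12
position: [0.5137, 0.0292, 0.2235]
tool_rot: [0.732, 0.681, 0.0, 0.0]
ft_force: [-5.5, -0.0, 23.7]
grip_width: 0.0009
grip_force: 12.1
```

Firm stop at the home height. I'll back off, move clear and check.

>>> {"op": "step_arm", "data": {
  "rows": [
    [0, 0, 0.003, 0, 0, 0],
    [0, 0, 0.01, 0, 0, 0],
    [0, 0, 0.04, 0, 0, 0],
    [0, 0, 0.05, 0, 0, 0],
    [0, 0.06, 0, 0, 0, 0],
    [0, 0.06, 0, 0, 0, 0],
    [0, 0.06, 0, 0, 0, 0],
    [0, 0, 0, 0, 0, 0]
  ]
}}

```text
time: 15.12
position: [0.5133, 0.2128, 0.324]
tool_rot: [0.73, 0.684, 0.001, -0.0]
ft_force: [0.6, -1.4, -1.1]
grip_width: 0.0005
grip_force: 0.0
```

```bash
sed -i 's/t6.png/t7.png/' d.py; python3 d.py
```

```text
top yel 26 [273.7 243.9] [ 0.0443 -0.0008] 0.0432
top peg 21 [0.0004 0.0481] ang err deg -0.5
top deck 1 154 [-0.0171  0.0163]
top deck -1 176 [ 0.0083 -0.0171]
top fixed 1 45 [0.017  0.0142]
top fixed -1 47 [-0.0119 -0.0152]
z deck med 0.0424
scene yel 17 [212.2 216.5] [-0.0006  0.0472] 0.054
scene yel 15 [240.9 221.3] [0.0466 0.0066] 0.0421
scene peg 16 [-0.0005  0.0487] ang err deg 0.61
scene deck 1 84 [-0.0098  0.0203]
scene deck -1 78 [-0.0039 -0.0124]
scene fixed 1 27 [-0.0054  0.0204]
scene fixed -1 30 [-0.0002 -0.0132]
z deck med 0.0424
15.225 [0.51359524 0.2095637  0.32368315]
```

View pics/t7.png

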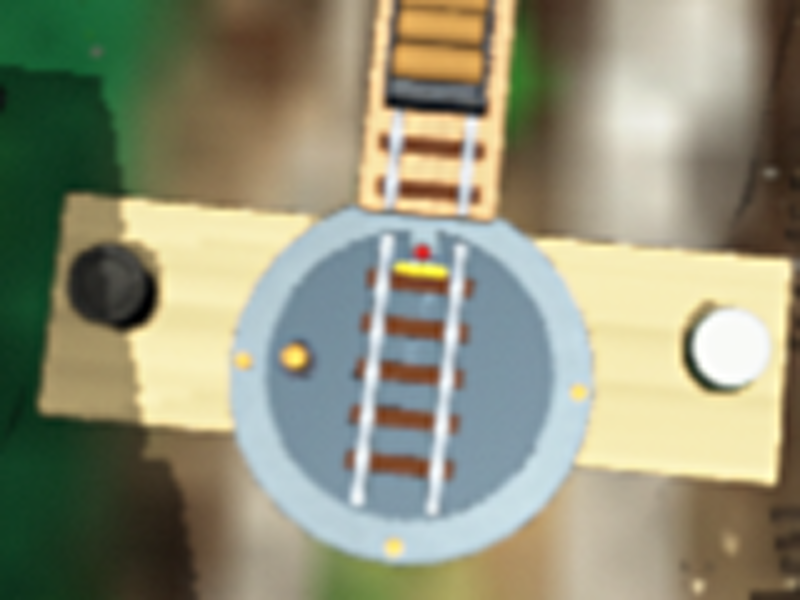

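The picture shows the pin in the notch at crop pixel (422,253). The deck's top face has dropped 6.8 mm, which is fully home, and the wagon, canister and jar haven't moved.

```bash
python3 -c "
from rig import hand_in; print(hand_in())"
```

```text
the job is handed in; nothing more can be done
None
```

The deck is turned with its notch over the pin and pressed fully home (top face down about 7 mm, onto a firm stop); the wagon, canister and jar are where they were, and the job was handed in at about 15 s, though no verdict came back.

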